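# Line up the steel beakers by size on the counter shelf

### The arm

A 6-joint arm with a two-finger parallel gripper is mounted at the origin on the work surface. World frame = base frame: x ahead of the robot, y to its left, z up, the work surface at z = 0. Lengths are in m, angles in rad, forces in N, time in s.
With the tool pointing down it reaches from about 0.3 to 0.875 m from the base axis. Payload 6.4 kg.
Tool frame: the origin (TCP) lies midway between the tips of the shut fingers; the grasp point (between the pads) lies 19 mm behind it (ctrl.tcp_to_grasp is the distance from the TCP to the grasp point, in m); z points along the fingers, x is the direction in which the jaws open and shut, and the axes are right-handed (so a half turn about z gives the same grasp; the last joint's range is limited). The gripper opens to 88 mm and grips with 3 to 60 N. Pads are 18 mm wide; open, the fingers measure 123 mm over their backs; the gripper's body (75 mm by 187 mm) begins 45 mm behind the grasp point.
Start: joints at [-1.553, 0.181, 1.607, -0, 1.354, -0.206], TCP at [0.128, -0.561, 0.239] pointing down, gripper open.
Joint ranges: [-2.99, 2.99], [-0.89, 2.07], [0.3, 2.58], [-1.14, 4.28], [0, 2.63], [-3.12, 3.12]. Speed limits (rad/s): [2.57, 2.57, 3.01, 3.14, 3.14, 3.14].

### API

Orientations are given as a rotation vector (axis times angle).
In Python, from cell import ctrl gives the robot as it stands. The module is installed in compiled form; this text tells all that it offers.
- The arm moves only by the shell command python3 -m pendant 'ROWS' [FORCE]. ROWS is text: rows parted by semicolons, each of 7 numbers parted by spaces: the opening, from 0 (shut) to 1 (fully open), then the shift along the tool's x, y, z normalised to -1 to 1, where 1 is 0.25 m, then the turn, a rotation vector about the tool's x, y, z normalised to -1 to 1, where 1 is pi rad. A call has 1 to 12 rows; each row shifts and turns the commanded pose from where the row before left it, along the tool's axes as they then stand; what a row does not reach is not made up. A row lasts 1/12 s, in which the tool goes at most 41.7 mm and 7.16 degrees, less where a joint would pass 70% of its speed; a pose out of reach is approached as far as the arm can. A call with a number of a shift or a turn outside -1 to 1 is refused whole. A call with a gripper value outside its range is refused whole. The fingers move at their own pace and stop on an object; FORCE is the grip in N (left out, the last holds). Time passes only in rows, so rows that do not move let the fingers close. It gives the time, the measured TCP pose, the force and the opening at its end, in the units of the state.
- ctrl.state(): the state, without advancing time (a new reading comes with each control period).
- ctrl.grab_frame(name): name is "scene" or "top"; returns (picture, depth): 400x640x3 uint8, blue, green, red; 400x640 float32, m along the optical axis (not along the pixel's ray), 0 where there is no reading.
- ctrl.camera_info(name): a dict with "fov_y" (degrees; the focal length in pixels is half the picture's height over the tangent of half this angle, whatever the lens; pixels are square), "cx", "cy" (the principal point, pixels), "T" (4x4, takes a point from camera to world coordinates). Camera axes: x right, y down, z forward; pixel columns grow to the right and rows downward; lengths in m; the calibration is good to about 2 mm. A picture is of the moment at which its call begins. camera_info takes no time and is no camera call.
- ctrl.close_job(): hands the job in, once; it reports no verdict.
Trained networks look in the newest picture that a camera, given by its name, has taken for a name from the list of things; names that differ only in an ending like _2 or _b are one class to them, and where a whole thing is asked for, a point or a joint stands for the part that bears it (a point fixed in the world has none). Each returns a list of dicts, best first, with "score" (0 to 1); they miss things now and then, are a little off and sometimes report something else, mostly with a low value. They report only what shows in the picture. A call takes as long as a camera call. They do not tell look-alikes from the thing itself.
- ctrl.search_frame(camera, name): "centre" ([column, row] in pixels, amid what is visible of it).
- ctrl.cut_out(camera, name): "region" (400x640 bool, what is visible of it) and "centre" ([column, row] in pixels, amid what is visible of it).
- ctrl.landmark_of(camera, name): "centre" ([column, row] in pixels: a listed point, or the origin of a listed thing).
The state is a dict: "time_s": time; "q": joint angles; "joint_velocities": joint speeds; "tau": joint torques, N m; "tool_pos": TCP position; "eef_rot": TCP orientation; "wrist_force": force on the tool from outside, world axes, zero at the start; "ft_torque": the same for the moment, N m; "grip_width": opening from 0.0 (shut) to 1.0 (fully open).
Only numpy, scipy, OpenCV 4.12 (cv2) and the standard library are available. Lean on these libraries where they do the work, as an engineer would, in place of code of your own. Each camera call takes 0.05 s, during which the arm holds its last target. There are 200 camera calls.

### The job

The largest steel beaker already stands at one end of the low shelf and the salt tub at the other. Set the other four beakers down gently, upright and centred on the cork mats between them, one on each mat, so that the row steps down in size from the largest beaker to the smallest, next to the salt tub. Don't tip a beaker over, and leave the largest beaker and the salt tub where they stand.

Things in the scene. Friction and masses are not known exactly. Their poses are not given: they have to be found in the camera images.
- beaker_a: the smallest of the set of five: an open, empty, straight-sided round stainless-steel beaker, 40 mm in diameter and 48 mm high, wall 2.5 mm, about 40 to 70 g, with a thin rolled rim; it stands upright on the wooden table at the start. Origin: centre of its underside, z up along its axis; its yaw means nothing.
- beaker_b: the second smallest of the set of five: an open, empty, straight-sided round stainless-steel beaker, 48 mm in diameter and 62 mm high, wall 2.5 mm, about 60 to 105 g, with a thin rolled rim; it stands upright on the wooden table at the start. Origin: centre of its underside, z up along its axis; its yaw means nothing.
- beaker_c: the middle-sized of the set of five: an open, empty, straight-sided round stainless-steel beaker, 56 mm in diameter and 76 mm high, wall 2.5 mm, about 85 to 145 g, with a thin rolled rim; it stands upright on the wooden table at the start. Origin: centre of its underside, z up along its axis; its yaw means nothing.
- beaker_d: the second largest of the set of five: an open, empty, straight-sided round stainless-steel beaker, 64 mm in diameter and 90 mm high, wall 2.5 mm, about 110 to 195 g, with a thin rolled rim; it stands upright on the wooden table at the start. Origin: centre of its underside, z up along its axis; its yaw means nothing.
- beaker_largest: the largest beaker of the set, 72 mm in diameter and 104 mm high, loose, already in its place at one end of the low steel shelf (at the left or the right end, this varies). Origin: centre of its underside, z up.
- salt_tub: squat round wooden salt tub with a pale wooden lid, 66 mm in diameter, 52 mm high with its small knob, loose, standing at the other end of the same shelf. Origin: centre of its underside, z up.
- mat_p: one of four alike cork mats, 70 mm across and 4 mm thick, fixed in a row about 84 mm apart (+-10) on the low steel shelf (fixed, 500 x 110 mm, long side roughly left to right) between largest beaker and salt tub; which mat lies where varies. Origin: centre of its underside, on the shelf top 45 mm above the table; x across the shelf, y along it. The end mats lie about 84 mm from beaker_largest and tub.
- mat_q: one of four alike cork mats, 70 mm across and 4 mm thick, fixed in a row about 84 mm apart (+-10) on the low steel shelf (fixed, 500 x 110 mm, long side roughly left to right) between largest beaker and salt tub; which mat lies where varies. Origin: centre of its underside, on the shelf top 45 mm above the table; x across the shelf, y along it. The end mats lie about 84 mm from beaker_largest and tub.
- mat_r: one of four alike cork mats, 70 mm across and 4 mm thick, fixed in a row about 84 mm apart (+-10) on the low steel shelf (fixed, 500 x 110 mm, long side roughly left to right) between largest beaker and salt tub; which mat lies where varies. Origin: centre of its underside, on the shelf top 45 mm above the table; x across the shelf, y along it. The end mats lie about 84 mm from beaker_largest and tub.
- mat_s: one of four alike cork mats, 70 mm across and 4 mm thick, fixed in a row about 84 mm apart (+-10) on the low steel shelf (fixed, 500 x 110 mm, long side roughly left to right) between largest beaker and salt tub; which mat lies where varies. Origin: centre of its underside, on the shelf top 45 mm above the table; x across the shelf, y along it. The end mats lie about 84 mm from beaker_largest and tub.
There are look-alikes about, which are no part of the job. What is shaped like the beaker_a but green or orange is not meant.

How it is judged:
At the end, for the whole second after the job is handed in: Each of the four beakers stands upright (4 degrees), released and at rest on its own mat, centred within 12 mm, in falling size from the largest beaker to the smallest beside the salt tub; largest beaker and tub upright and within 15 mm of where they stood ((horizontal distance between beaker_a and mat_p below 0.012 m or horizontal distance between beaker_a and mat_q below 0.012 m or horizontal distance between beaker_a and mat_r below 0.012 m or horizontal distance between beaker_a and mat_s below 0.012 m) and horizontal distance between beaker_a and beaker_largest between 0.295 and 0.377 m and height (world z) of beaker_a between 0.046 and 0.053 m and angle between each of beaker_a, beaker_b, beaker_c, beaker_d, beaker_largest, salt_tub's own z axis and vertical below 0.07 rad and linear speed of each of beaker_a, beaker_b, beaker_c, beaker_d below 0.02 m/s and contact force between each of beaker_a, beaker_b, beaker_c, beaker_d and the fingers below 0.05 N and (horizontal distance between beaker_b and mat_p below 0.012 m or horizontal distance between beaker_b and mat_q below 0.012 m or horizontal distance between beaker_b and mat_r below 0.012 m or horizontal distance between beaker_b and mat_s below 0.012 m) and horizontal distance between beaker_b and beaker_largest between 0.211 and 0.293 m and height (world z) of beaker_b between 0.046 and 0.053 m and (horizontal distance between beaker_c and mat_p below 0.012 m or horizontal distance between beaker_c and mat_q below 0.012 m or horizontal distance between beaker_c and mat_r below 0.012 m or horizontal distance between beaker_c and mat_s below 0.012 m) and horizontal distance between beaker_c and beaker_largest between 0.127 and 0.209 m and height (world z) of beaker_c between 0.046 and 0.053 m and (horizontal distance between beaker_d and mat_p below 0.012 m or horizontal distance between beaker_d and mat_q below 0.012 m or horizontal distance between beaker_d and mat_r below 0.012 m or horizontal distance between beaker_d and mat_s below 0.012 m) and horizontal distance between beaker_d and beaker_largest between 0.043 and 0.125 m and height (world z) of beaker_d between 0.046 and 0.053 m and distance of each of beaker_largest, salt_tub from where it was at the start of the episode below 0.015 m); the robot touches nothing.
It fails at once if a beaker is tipped over (angle between any of beaker_a, beaker_b, beaker_c, beaker_d's own z axis and vertical above 0.7 rad).
It fails at once if a beaker is dropped (it falls freely by some 18 mm or more) or thrown ((linear speed of beaker_a above 0.6 m/s and contact force between beaker_a and the fingers below 0.05 N) or (linear speed of beaker_b above 0.6 m/s and contact force between beaker_b and the fingers below 0.05 N) or (linear speed of beaker_c above 0.6 m/s and contact force between beaker_c and the fingers below 0.05 N) or (linear speed of beaker_d above 0.6 m/s and contact force between beaker_d and the fingers below 0.05 N)).
It fails at once if the largest beaker or the salt tub is shoved out of its place (distance of any of beaker_largest, salt_tub from where it was at the start of the episode above 0.015 m).
It also fails if it takes over 102 s, if anything falls off the work surface, if the arm or the gripper's body presses on something with over 40 N, if the wrist force passes 120 N, or if a joint passes its speed limit or range.

## Working session

There is one attempt and no reset: what is moved stays moved. The work goes in short steps, Python scripts to look and compute and a shell command to move; the robot and the scene stay as the last step left them, time stands still between calls to the robot, and variables do not carry over. Pictures are saved under pics/ and viewed, about 12 in all and at most 16, crops included, and the job is handed in when it is done.

```bash
mkdir -p pics; cat > h.py <<'E'
import numpy as np, cv2
from cell import ctrl
def K(n):
    i=ctrl.camera_info(n); return 200/np.tan(np.radians(i["fov_y"])/2),i["cx"],i["cy"],np.array(i["T"])
def cloud(n,d):
    f,cx,cy,T=K(n); v,u=np.mgrid[:400,:640]
    P=np.stack([(u-cx)/f*d,(v-cy)/f*d,d,np.ones_like(d)],-1)@T.T
    return P[...,:3]
def proj(n,p):
    f,cx,cy,T=K(n); q=np.linalg.inv(T)@np.append(p,1); return f*q[0]/q[2]+cx,f*q[1]/q[2]+cy
E
python3 - <<'E'
from h import *
print(ctrl.state())
for n in("scene","top"):
    im,d=ctrl.grab_frame(n); cv2.imwrite(f"pics/{n}0.png",im); np.save(f"{n}0.npy",d)
    print(n,K(n))
    for k in("beaker_a","beaker_largest","salt_tub","mat_p"):
        print(k,[(np.round(r["centre"]),round(r["score"],2)) for r in ctrl.search_frame(n,k)][:8])
E
```

```text
{'time_s': 0.0, 'q': array([-1.55329465e+00,  1.81508853e-01,  1.60796762e+00, -9.81046605e-07,
        1.35378173e+00, -2.06261000e-01]), 'joint_velocities': array([-0.0001518 , -0.00126376, -0.00161985,  0.00161691,  0.00091113,
        0.00053393]), 'tau': array([-4.98307254e-04, -4.33870912e+01, -3.41851187e+01,  7.02923583e-02,
        3.87923489e-02, -1.46717357e-04]), 'tool_pos': array([ 0.12762202, -0.56013319,  0.23784775]), 'eef_rot': array([-2.45456939e+00,  1.95873223e+00,  1.66786897e-03]), 'wrist_force': array([-0.48455758,  0.03090925, -0.32449302]), 'ft_torque': array([ 0.0200667 , -0.01598115, -0.01861376]), 'grip_width': 0.9973305134680044}
scene (np.float64(403.8613473899527), 317.9681755294563, 199.58128006724985, array([[-0.86097909,  0.29333263, -0.41553697,  0.86998008],
       [ 0.50840686,  0.47154708, -0.72053162,  0.61885814],
       [-0.01541019, -0.83162451, -0.55512449,  0.54546181],
       [ 0.        ,  0.        ,  0.        ,  1.        ]]))
beaker_a [(array([310., 174.]), 0.93), (array([382., 232.]), 0.92), (array([308., 146.]), 0.9), (array([328., 
[... 292 characters left out ...]
9477982587014, 200.27873722240597, array([[-0.01131946, -0.99868391,  0.05002324,  0.48677585],
       [-0.99973885,  0.01030988, -0.02039455,  0.01391089],
       [ 0.01985197, -0.05024104, -0.9985398 ,  0.87551035],
       [ 0.        ,  0.        ,  0.        ,  1.        ]]))
beaker_a [(array([377., 238.]), 0.96), (array([302., 270.]), 0.85), (array([324., 230.]), 0.84), (array([299., 203.]), 0.74), (array([258., 239.]), 0.71), (array([432., 260.]), 0.62)]
beaker_largest [(array([393., 127.]), 0.84)]
salt_tub [(array([196., 150.]), 0.77), (array([312., 138.]), 0.57)]
mat_p [(array([313., 139.]), 0.91), (array([237., 147.]), 0.87), (array([271., 145.]), 0.63), (array([351., 140.]), 0.61)]
```

View pics/scene0.png

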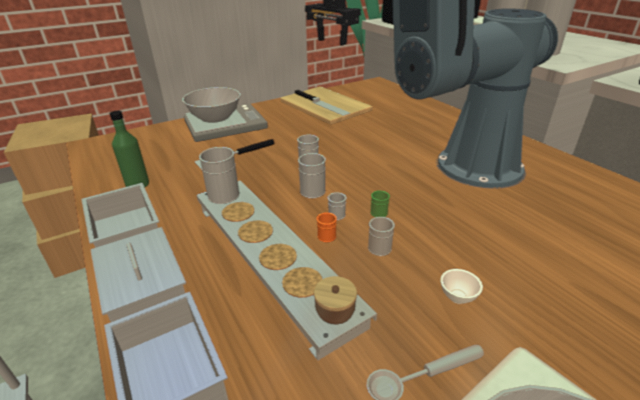

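View pics/top0.png

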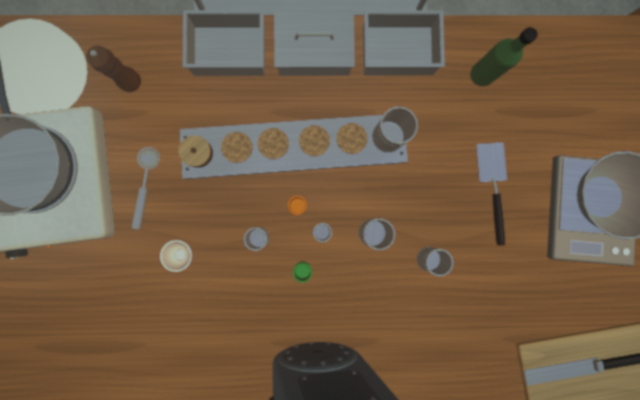

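The top view shows the steel beakers at (322,231), (256,239), (378,234) and (437,262). The orange (297,205) and green (302,270) ones are decoys. The shelf holds the tub at (194,151), mats at (236,147), (273,143), (314,140) and (351,138), and the largest beaker at about (395,125). Next I measure all of these.

```bash
cat >> h.py <<'E'
from scipy.optimize import least_squares
def rimfit(P,c,h,R,z0=0.,s=None):
    """circle fit of rim points: height near z0+h, within 1.5R of c"""
    for _ in range(3):
        m=(np.hypot(P[...,0]-c[0],P[...,1]-c[1])<R+0.012)&(abs(P[...,2]-z0-h)<0.006)
        p=P[m][:,:2]
        if len(p)<6: return c,len(p),None,None
        g=lambda q:np.clip(np.hypot(p[:,0]-q[0],p[:,1]-q[1])-(R-.00125),-.006,.006)
        o=least_squares(g,c); c=o.x
    return c,len(p),np.sqrt(np.mean(o.fun**2)),np.median(P[m][:,2])
E
python3 - <<'E'
from h import *
B=dict(a=(322,231,.048,.02,0),b=(256,239,.062,.024,0),c=(437,262,.076,.028,0),d=(378,234,.09,.032,0),L=(397,126,.104,.036,.045))
dt,ds=np.load("top0.npy"),np.load("scene0.npy"); Pt,Ps=cloud("top",dt),cloud("scene",ds)
Pt[dt==0]=9;Ps[ds==0]=9
f,cx,cy,T=K("top")
for k,(u,v,h,R,z0) in B.items():
    r=T[:3,:3]@[(u-cx)/f,(v-cy)/f,1]; g=(T[:3,3]+r*((z0+h-T[2,3])/r[2]))[:2]
    m=np.hypot(Pt[...,0]-g[0],Pt[...,1]-g[1])<R+.01
    print(k,np.round(g,3),"zmax",np.round(np.percentile(Pt[m][:,2],[5,50,95,99]),3))
    for P in(Pt,Ps): 
        c,n,e,z=rimfit(P,g,h,R,z0); print("   ",np.round(c,4),n,e,z)
im=cv2.imread("pics/top0.png"); hsv=cv2.cvtColor(im,cv2.COLOR_BGR2HSV)
for n in("top","scene"):
    P=Pt if n=="top" else Ps
    for r in ctrl.cut_out(n,"mat_p")+ctrl.cut_out(n,"salt_tub"):
        p=P[r["region"]]; 
        f,cx,cy,T=K(n)
        e=cv2.minEnclosingCircle(p[:,:2].astype(np.float32))
        x0,x1=np.percentile(p[:,:2],[1,99],axis=0)
        print(n,round(r["score"],2),np.round(r["centre"]),"med",np.round(np.median(p,axis=0),4),"mid",np.round((x0+x1)/2,4),"size",np.round(x1-x0,3))
i=cv2.resize(im[180:300,230:460],None,fx=3.4,fy=3.4,interpolation=cv2.INTER_CUBIC); cv2.imwrite("pics/crop.png",i)
E
```

```text
a [ 0.461 -0.014] zmax [-0.001  0.003  0.05   0.051]
    [ 0.4579 -0.0129] 96 0.0011748410108218018 0.04878660037960836
    [ 0.4588 -0.0129] 114 0.0012667664545778716 0.047044229614041894
b [0.446 0.129] zmax [-0.001  0.004  0.064  0.065]
    [0.4461 0.1315] 125 0.0011812297768396425 0.06293992349162614
    [0.4473 0.1317] 181 0.0011677626047396565 0.06099573712853945
c [ 0.393 -0.256] zmax [-0.001  0.018  0.077  0.079]
    [ 0.3923 -0.2598] 173 0.0012072239584422272 0.07628703337087162
    [ 0.3936 -0.26  ] 103 0.0014210792276625494 0.07458318108002493
d [ 0.454 -0.129] zmax [-0.001  0.005  0.091  0.093]
    [ 0.4542 -0.1302] 183 0.0011604908028481815 0.09079780326620501
    [ 0.4549 -0.1308] 164 0.0013806533785088745 0.08865883777001704
L [ 0.667 -0.16 ] zmax [0.044 0.078 0.15  0.152]
    [ 0.669  -0.1619] 250 0.0011188696506378075 0.14984968253972225
    [ 0.67   -0.1624] 225 0.001336059216723812 0.14746089996636635
top 0.88 [351. 141.] med [ 0.6641 -0.0807  0.0492] mid [ 0.6649 -0.0806] size [0.065 0.063]
top 0.86 [237. 146.] med [0.6475 0.1742 0.0493] mid [0.6479 0.175 ] size [0.067 0.063]
top 0.66 [310. 136.] med [0.6617 0.0016 0.0494] mid [6.612e-01 6.000e-04] size [0.065 0.064]
top 0.61 [270. 146.] med [0.6561 0.0945 0.0495] mid [0.6569 0.0935] size [0.064 0.064]
top 0.9 [196. 149.] med [0.6304 0.2513 0.0891] mid [0.6341 0.257 ] size [0.065 0.068]
top 0.35 [235. 147.] med [0.6476 0.1739 0.0493] mid [0.6487 0.1745] size [0.065 0.064]
scene 0.73 [238. 212.] med [ 0.6682 -0.0784  0.0482] mid [ 0.6673 -0.0799] size [0.063 0.065]
scene 0.72 [251. 230.] med [0.6638 0.0047 0.0483] mid [0.6633 0.0029] size [0.065 0.069]
scene 0.67 [304. 282.] med [0.6518 0.1742 0.0483] mid [0.6491 0.1749] size [0.065 0.064]
scene 0.57 [278. 259.] med [0.6571 0.0961 0.0482] mid [0.6563 0.0933] size [0.067 0.068]
scene 0.77 [334. 299.] med [0.6402 0.2649 0.0877] mid [0.6282 0.2401] size [0.075 0.093]
```

View pics/crop.png

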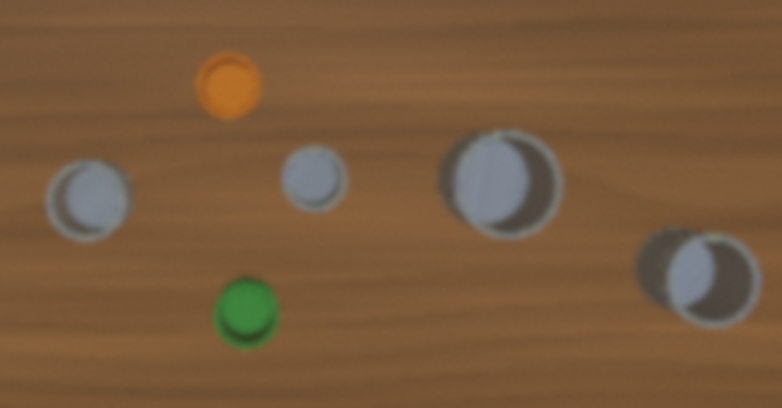

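The crop confirms four bare-steel beakers with the expected rim heights: a at crop (314,178), b (87,200), c (712,280), d (508,183). Orange (228,85) and green (246,312) are ruled out. The plan is d→mat (.666,-.080), c→(.663,.002), b→(.6565,.0935), a→(.6485,.175). First I turn the jaws to world x.

```bash
R="";python3 -m pendant '1 0 0 0 0 0 -0.03898;1 0 0 0 0 0 -0.03898;1 0 0 0 0 0 -0.03898;1 0 0 0 0 0 -0.03898;1 0 0 0 0 0 -0.03898;1 0 0 0 0 0 -0.03898;1 0 0 0 0 0 -0.03898;1 0 0 0 0 0 -0.03898;1 0 0 0 0 0 -0.03898;1 0 0 0 0 0 -0.03898;1 0 0 0 0 0 -0.03898;1 0 0 0 0 0 0' 20
```

```text
time_s: 1.7
tool_pos: [0.1276, -0.5607, 0.2388]
eef_rot: [3.141, 0.007, -0.0]
wrist_force: [0.1, 0.4, 0.2]
grip_width: 1.001
```

```bash
python3 -m pendant '1 .0817 -.1076 0 0 0 0;1 .0817 -.1076 0 0 0 0;1 .0817 -.1076 0 0 0 0;1 .0817 -.1076 0 0 0 0;1 .0817 -.1076 0 0 0 0;1 .0817 -.1076 0 0 0 0;1 .0817 -.1076 0 0 0 0;1 .0817 -.1076 0 0 0 0;1 .0817 -.1076 0 0 0 0;1 .0817 -.1076 0 0 0 0;1 .0817 -.1076 0 0 0 0;1 .0817 -.1076 0 0 0 0'; python3 -m pendant '1 .0817 -.1076 0 0 0 0;1 .0817 -.1076 0 0 0 0;1 .0817 -.1076 0 0 0 0;1 .0817 -.1076 0 0 0 0;1 0 0 .1 0 0 0;1 0 0 .1 0 0 0;1 0 0 .1 0 0 0;1 0 0 0 0 0 0;1 0 0 0 0 0 0'
```

```text
time_s: 2.7
tool_pos: [0.3735, -0.2364, 0.239]
eef_rot: [3.141, -0.007, 0.001]
wrist_force: [0.0, 1.0, 0.3]
grip_width: 0.998
time_s: 3.45
tool_pos: [0.4536, -0.1298, 0.1631]
eef_rot: [-3.14, 0.004, 0.004]
wrist_force: [0.6, -0.0, 0.6]
grip_width: 1.002
```

```bash
python3 -m pendant '1 0 0 .08 0 0 0;1 0 0 .08 0 0 0;1 0 0 .08 0 0 0;1 0 0 .08 0 0 0;1 0 0 .08 0 0 0;1 0 0 .064 0 0 0;1 0 0 0 0 0 0;1 0 0 0 0 0 0' ; python3 -m pendant '.84 0 0 0 0 0 0;.80 0 0 0 0 0 0;.76 0 0 0 0 0 0;.6 0 0 0 0 0 0;.4 0 0 0 0 0 0;.3 0 0 0 0 0 0;.3 0 0 0 0 0 0;.3 0 0 0 0 0 0' 20
```

```text
time_s: 4.12
tool_pos: [0.4551, -0.1309, 0.0488]
eef_rot: [3.141, -0.002, 0.001]
wrist_force: [0.2, 0.2, 1.1]
grip_width: 1.002
time_s: 4.78
tool_pos: [0.455, -0.1307, 0.0488]
eef_rot: [3.141, -0.0, 0.002]
wrist_force: [-1.0, 1.0, 7.1]
grip_width: 0.729
```

```bash
python3 -m pendant '.3 0 0 -.04 0 0 0;.3 0 0 -.1 0 0 0;.3 0 0 -.1 0 0 0;.3 0 0 -.1 0 0 0;.3 0 0 0 0 0 0;.3 .05 -.05 0 0 0 0;.3 .1 -.1 0 0 0 0;.3 .1 -.053 0 0 0 0;.3 .1 0 0 0 0 0;.3 .1 0 0 0 0 0;.3 .1 0 0 0 0 0;.3 .1 0 0 0 0 0'; python3 -m pendant '.3 .1 0 0 0 0 0;.3 .06 0 0 0 0 0;.3 .034 0 0 0 0 0;.3 0 0 0 0 0 0;.3 0 0 0 0 0 0;.3 0 0 0 0 0 0'
```

```text
time_s: 5.78
tool_pos: [0.6176, -0.0789, 0.1321]
eef_rot: [-3.141, -0.001, 0.002]
wrist_force: [-0.4, -0.0, -0.8]
grip_width: 0.728
time_s: 6.28
tool_pos: [0.6642, -0.0793, 0.1322]
eef_rot: [-3.141, -0.0, 0.003]
wrist_force: [-0.7, 0.3, -1.5]
grip_width: 0.728
```

```bash
cat > s.py <<'E'
import sys
from h import *
im,d=ctrl.grab_frame("scene"); cv2.imwrite(f"pics/{sys.argv[1]}.png",im)
s=ctrl.state(); print(s["tool_pos"],s["eef_rot"],s["wrist_force"],s["time_s"])
E
python3 s.py s1
```

```text
[ 0.66426542 -0.0793728   0.13245179] [-3.14128352e+00  1.00613382e-04  1.86866288e-03] [ 0.25754893 -0.3039002  -0.79210138] 6.3333
```

View pics/s1.png

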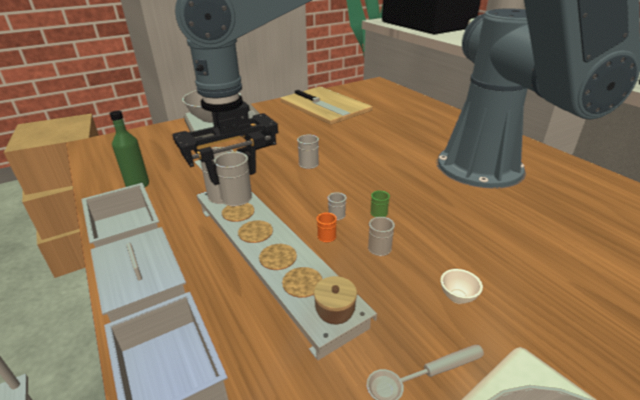

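The beaker hangs upright in the jaws above the first mat, at about (233,180) beside the largest one. Next I lower it.

```bash
python3 -m pendant '.3 .006 0 .04 0 0 0;.3 0 0 .04 0 0 0;.3 0 0 .03 0 0 0;.3 0 0 .014 0 0 0;.3 0 0 .008 0 0 0;.3 0 0 0 0 0 0;.3 0 0 0 0 0 0;.3 0 0 0 0 0 0'
```

```text
time_s: 7.0
tool_pos: [0.6673, -0.0796, 0.1002]
eef_rot: [3.141, 0.0, 0.001]
wrist_force: [-0.6, -0.3, -0.9]
grip_width: 0.729
```

```bash
python3 -m pendant '.3 0 0 .004 0 0 0;.3 0 0 .004 0 0 0;.3 0 0 0 0 0 0;.3 0 0 0 0 0 0'; python3 -m pendant '.3 0 0 .003 0 0 0;.3 0 0 0 0 0 0;.3 0 0 0 0 0 0'
```

```text
time_s: 7.33
tool_pos: [0.6671, -0.0795, 0.0979]
eef_rot: [3.141, 0.0, 0.001]
wrist_force: [-0.3, 0.9, -0.1]
grip_width: 0.732
time_s: 7.58
tool_pos: [0.6671, -0.0795, 0.0979]
eef_rot: [3.141, 0.0, 0.001]
wrist_force: [-1.3, 0.3, 5.6]
grip_width: 0.731
```

Contact is felt, so I release, rise and go on to c at (.393,-.260).

```bash
python3 -m pendant '.76 0 0 0 0 0 0;.82 0 0 0 0 0 0;.9 0 0 0 0 0 0;1 0 0 0 0 0 0;1 0 0 0 0 0 0;1 0 0 -.06 0 0 0;1 0 0 -.1 0 0 0;1 0 0 -.1 0 0 0;1 0 0 -.1 0 0 0;1 0 0 0 0 0 0'; python3 s.py s2
```

```text
time_s: 8.42
tool_pos: [0.6703, -0.0804, 0.1948]
eef_rot: [3.138, 0.0, 0.016]
wrist_force: [0.9, 0.7, 0.7]
grip_width: 0.996
[ 0.66927009 -0.08011681  0.19207458] [3.13929745e+00 2.22818682e-04 1.19997736e-02] [-0.74347956  0.30818578 -0.00538977] 8.4667
```

```bash
python3 -m pendant '1 -.13 .085 0 0 0 0;1 -.13 .085 0 0 0 0;1 -.13 .085 0 0 0 0;1 -.13 .085 0 0 0 0;1 -.13 .085 0 0 0 0;1 -.13 .085 0 0 0 0;1 -.13 .085 0 0 0 0;1 -.13 .085 0 0 0 0;1 -.056 .042 0 0 0 0;1 0 0 0 0 0 0;1 0 0 0 0 0 0;1 0 0 0 0 0 0'
```

```text
time_s: 9.47
tool_pos: [0.3933, -0.2596, 0.1868]
eef_rot: [-3.141, 0.0, -0.0]
wrist_force: [-0.1, -0.3, -0.6]
grip_width: 1.0
```

View pics/s2.png

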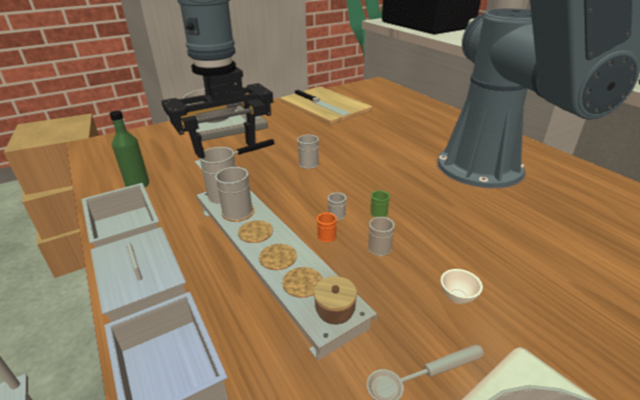

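d stands on the first mat at (236,195), upright. The tool is over c, so I descend and grip.

```bash
python3 -m pendant '1 0 0 .1 0 0 0;1 0 0 .1 0 0 0;1 0 0 .1 0 0 0;1 0 0 .1 0 0 0;1 0 0 .08 0 0 0;1 0 0 .08 0 0 0;1 0 0 .037 0 0 0;1 0 0 0 0 0 0;1 0 0 0 0 0 0;1 0 0 0 0 0 0' ; python3 -m pendant '.76 0 0 0 0 0 0;.72 0 0 0 0 0 0;.68 0 0 0 0 0 0;.6 0 0 0 0 0 0;.4 0 0 0 0 0 0;.3 0 0 0 0 0 0;.3 0 0 0 0 0 0;.3 0 0 0 0 0 0' 20
```

```text
time_s: 10.3
tool_pos: [0.3939, -0.2603, 0.0387]
eef_rot: [3.14, 0.001, 0.002]
wrist_force: [-0.2, 0.0, 0.5]
grip_width: 1.002
time_s: 10.97
tool_pos: [0.3929, -0.2602, 0.038]
eef_rot: [3.141, -0.0, -0.0]
wrist_force: [-2.7, 0.7, 5.7]
grip_width: 0.626
```

```bash
python3 -m pendant '.3 0 0 -.04 0 0 0;.3 0 0 -.12 0 0 0;.3 0 0 -.12 0 0 0;.3 0 0 -.12 0 0 0;.3 0 -.05 0 0 0 0;.3 0 -.12 0 0 0 0;.3 0 -.12 0 0 0 0;.3 0 -.12 0 0 0 0;.3 .05 -.12 0 0 0 0;.3 .1 -.12 0 0 0 0;.3 .1 -.12 0 0 0 0;.3 .1 -.12 0 0 0 0'; python3 -m pendant '.3 .12 -.1 0 0 0 0;.3 .12 -.058 0 0 0 0;.3 .12 0 0 0 0 0;.3 .12 0 0 0 0 0;.3 .12 0 0 0 0 0;.3 .08 0 0 0 0 0;.3 .04 0 0 0 0 0;.3 0 0 0 0 0 0;.3 0 0 0 0 0 0;.3 0 0 0 0 0 0;.3 0 0 0 0 0 0'
```

```text
time_s: 11.97
tool_pos: [0.4806, -0.0353, 0.1374]
eef_rot: [-3.141, 0.0, 0.0]
wrist_force: [1.3, -1.1, -1.0]
grip_width: 0.631
time_s: 12.88
tool_pos: [0.6592, 0.0022, 0.1374]
eef_rot: [-3.141, -0.0, 0.002]
wrist_force: [-0.6, 0.1, -1.4]
grip_width: 0.63
```

```bash
python3 -m pendant '.3 .006 0 .05 0 0 0;.3 0 0 .05 0 0 0;.3 0 0 .04 0 0 0;.3 0 0 .03 0 0 0;.3 0 0 .014 0 0 0;.3 0 0 .008 0 0 0;.3 0 0 0 0 0 0;.3 0 0 0 0 0 0;.3 0 0 0 0 0 0'; python3 -m pendant '.3 0 0 .004 0 0 0;.3 0 0 0 0 0 0;.3 0 0 0 0 0 0'
```

```text
time_s: 13.63
tool_pos: [0.6624, 0.0019, 0.0904]
eef_rot: [3.141, 0.0, 0.002]
wrist_force: [-0.2, -0.3, -1.5]
grip_width: 0.632
time_s: 13.88
tool_pos: [0.662, 0.002, 0.089]
eef_rot: [3.142, 0.0, 0.001]
wrist_force: [0.7, 0.1, -1.6]
grip_width: 0.632
```

```bash
python3 -m pendant '.3 0 0 .004 0 0 0;.3 0 0 .004 0 0 0;.3 0 0 0 0 0 0;.3 0 0 0 0 0 0'; python3 -m pendant '.3 0 0 .003 0 0 0;.3 0 0 0 0 0 0;.3 0 0 0 0 0 0'
```

```text
time_s: 14.22
tool_pos: [0.6621, 0.002, 0.0871]
eef_rot: [3.142, 0.0, 0.001]
wrist_force: [-1.4, 0.1, 2.8]
grip_width: 0.632
time_s: 14.47
tool_pos: [0.6622, 0.002, 0.0871]
eef_rot: [3.141, 0.0, 0.001]
wrist_force: [-3.2, 0.8, 7.0]
grip_width: 0.628
```

```bash
python3 -m pendant '.67 0 0 0 0 0 0;.74 0 0 0 0 0 0;.85 0 0 0 0 0 0;1 0 0 0 0 0 0;1 0 0 0 0 0 0;1 0 0 -.06 0 0 0;1 0 0 -.1 0 0 0;1 0 0 -.12 0 0 0;1 0 0 -.12 0 0 0;1 0 0 0 0 0 0'; python3 -m pendant '1 -.13 -.08 0 0 0 0;1 -.13 -.08 0 0 0 0;1 -.13 -.08 0 0 0 0;1 -.13 -.08 0 0 0 0;1 -.13 -.08 0 0 0 0;1 -.13 -.08 0 0 0 0;1 -.08 -.038 0 0 0 0;1 0 0 0 0 0 0;1 0 0 0 0 0 0;1 0 0 0 0 0 0'
```

```text
time_s: 15.3
tool_pos: [0.6656, 0.0015, 0.1935]
eef_rot: [3.14, 0.0, 0.017]
wrist_force: [1.5, -0.2, 1.6]
grip_width: 0.997
time_s: 16.13
tool_pos: [0.4479, 0.1312, 0.1863]
eef_rot: [3.141, 0.0, 0.002]
wrist_force: [0.0, -0.1, 0.2]
grip_width: 1.003
```

```bash
python3 -m pendant '1 0 0 .1 0 0 0;1 0 0 .1 0 0 0;1 0 0 .1 0 0 0;1 0 0 .1 0 0 0;1 0 0 .1 0 0 0;1 0 0 .08 0 0 0;1 0 0 .05 0 0 0;1 0 0 .02 0 0 0;1 0 0 0 0 0 0;1 0 0 0 0 0 0;1 0 0 0 0 0 0' ; python3 -m pendant '.68 0 0 0 0 0 0;.63 0 0 0 0 0 0;.58 0 0 0 0 0 0;.5 0 0 0 0 0 0;.4 0 0 0 0 0 0;.3 0 0 0 0 0 0;.3 0 0 0 0 0 0;.3 0 0 0 0 0 0' 20
```

```text
time_s: 17.05
tool_pos: [0.4482, 0.1313, 0.0243]
eef_rot: [-3.142, 0.001, -0.003]
wrist_force: [-0.2, 0.1, 0.5]
grip_width: 0.999
time_s: 17.72
tool_pos: [0.4469, 0.1315, 0.0236]
eef_rot: [3.142, 0.0, -0.0]
wrist_force: [-0.7, -0.8, 2.2]
grip_width: 0.543
```

```bash
python3 -m pendant '.3 0 0 -.04 0 0 0;.3 0 0 -.12 0 0 0;.3 0 0 -.12 0 0 0;.3 0 0 -.12 0 0 0;.3 .05 .04 0 0 0 0;.3 .11 .08 0 0 0 0;.3 .12 .032 0 0 0 0;.3 .12 0 0 0 0 0;.3 .12 0 0 0 0 0;.3 .12 0 0 0 0 0;.3 .12 0 0 0 0 0;.3 .055 0 0 0 0 0'; python3 -m pendant '.3 .022 0 0 0 0 0;.3 0 0 0 0 0 0;.3 0 0 .05 0 0 0;.3 0 0 .05 0 0 0;.3 0 0 .04 0 0 0;.3 0 0 .03 0 0 0;.3 0 0 .014 0 0 0;.3 0 0 .008 0 0 0;.3 0 0 0 0 0 0;.3 0 0 0 0 0 0;.3 0 0 0 0 0 0'
```

```text
time_s: 18.72
tool_pos: [0.6538, 0.0926, 0.1231]
eef_rot: [3.141, -0.001, 0.003]
wrist_force: [-0.1, -0.0, 0.4]
grip_width: 0.541
time_s: 19.63
tool_pos: [0.6567, 0.0935, 0.0762]
eef_rot: [3.142, 0.0, 0.002]
wrist_force: [-0.8, 0.5, -0.4]
grip_width: 0.543
```

```bash
python3 -m pendant '.3 0 0 .006 0 0 0;.3 0 0 .004 0 0 0;.3 0 0 .004 0 0 0;.3 0 0 0 0 0 0;.3 0 0 0 0 0 0'; python3 -m pendant '.3 0 0 .003 0 0 0;.3 0 0 0 0 0 0;.3 0 0 0 0 0 0'
```

```text
time_s: 20.05
tool_pos: [0.6564, 0.0935, 0.0726]
eef_rot: [3.142, 0.0, 0.001]
wrist_force: [-1.3, 0.3, 4.5]
grip_width: 0.544
time_s: 20.3
tool_pos: [0.6564, 0.0935, 0.0725]
eef_rot: [3.141, 0.0, 0.001]
wrist_force: [-4.0, 0.1, 10.1]
grip_width: 0.544
```

```bash
python3 -m pendant '.58 0 0 0 0 0 0;.66 0 0 0 0 0 0;.85 0 0 0 0 0 0;1 0 0 0 0 0 0;1 0 0 0 0 0 0;1 0 0 -.06 0 0 0;1 0 0 -.1 0 0 0;1 0 0 -.14 0 0 0;1 0 0 -.14 0 0 0;1 0 0 0 0 0 0'; python3 -m pendant '1 -.12 .07 0 0 0 0;1 -.12 .07 0 0 0 0;1 -.12 .07 0 0 0 0;1 -.12 .07 0 0 0 0;1 -.12 .07 0 0 0 0;1 -.12 .07 0 0 0 0;1 -.07 .006 0 0 0 0;1 0 0 0 0 0 0;1 0 0 0 0 0 0;1 0 0 0 0 0 0'; python3 - <<'E'
from h import *
im,d=ctrl.grab_frame("scene"); cv2.imwrite("pics/s3.png",im); P=cloud("scene",d); P[d==0]=9
g=(.4584,-.0129)
print(rimfit(P,np.array(g),.048,.02))
for k,g,h,R in(("b",(.6565,.0935),.062,.024),("c",(.662,.002),.076,.028),("d",(.667,-.08),.09,.032),("L",(.6695,-.162),.104,.036)):
    print(k,rimfit(P,np.array(g),h,R,.049-.004*(k=="L")))
E
```

```text
time_s: 21.13
tool_pos: [0.6607, 0.0935, 0.1913]
eef_rot: [3.141, 0.0, 0.022]
wrist_force: [0.7, -0.2, 1.1]
grip_width: 1.002
time_s: 21.97
tool_pos: [0.46, -0.0131, 0.1823]
eef_rot: [3.141, 0.0, 0.004]
wrist_force: [-0.3, 0.1, -0.8]
grip_width: 1.001
(array([ 0.45876094, -0.01287392]), 110, np.float64(0.001322535756407205), np.float64(0.04721126875605583))
b (array([0.657832  , 0.09363779]), 213, np.float64(0.001073963443600483), np.float64(0.10989233418587885))
c (array([0.66343342, 0.00172617]), 219, np.float64(0.0011832674691266728), np.float64(0.123637854885213))
d (array([ 0.66833037, -0.07928424]), 218, np.float64(0.0013021991095064475), np.float64(0.13778416006423663))
L (array([ 0.67009954, -0.1624448 ]), 224, np.float64(0.001271802140017155), np.float64(0.14749487999621033))
```

View pics/s3.png

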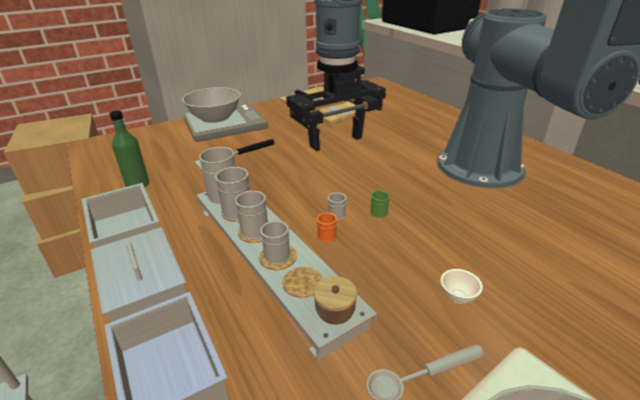

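d, c and b stand upright on their mats at (233,192), (251,214) and (275,242), within about 2 mm of the mat centres. The tool is over a at (337,206).

```bash
python3 -m pendant '.75 -.004 0 .1 0 0 0;.75 0 0 .1 0 0 0;.75 0 0 .1 0 0 0;.75 0 0 .1 0 0 0;.75 0 0 .1 0 0 0;.75 0 0 .09 0 0 0;.75 0 0 .06 0 0 0;.75 0 0 .026 0 0 0;.75 0 0 0 0 0 0;.75 0 0 0 0 0 0;.75 0 0 0 0 0 0' ; python3 -m pendant '.6 0 0 0 0 0 0;.53 0 0 0 0 0 0;.49 0 0 0 0 0 0;.4 0 0 0 0 0 0;.3 0 0 0 0 0 0;.2 0 0 0 0 0 0;.2 0 0 0 0 0 0;.2 0 0 0 0 0 0' 20
```

```text
time_s: 22.93
tool_pos: [0.4589, -0.0131, 0.0131]
eef_rot: [3.141, 0.001, 0.003]
wrist_force: [-0.1, -1.2, 0.2]
grip_width: 0.753
time_s: 23.6
tool_pos: [0.4579, -0.0131, 0.0126]
eef_rot: [3.141, 0.0, 0.001]
wrist_force: [-1.4, 0.1, 6.4]
grip_width: 0.442
```

```bash
python3 -m pendant '.2 0 0 -.04 0 0 0;.2 0 0 -.12 0 0 0;.2 0 0 -.12 0 0 0;.2 0 0 -.12 0 0 0;.2 0 -.06 -.08 0 0 0;.2 0 -.12 0 0 0 0;.2 0 -.12 0 0 0 0;.2 0 -.12 0 0 0 0;.2 .06 -.12 0 0 0 0;.2 .1 -.1 0 0 0 0;.2 .12 -.07 0 0 0 0;.2 .12 -.042 0 0 0 0'; python3 -m pendant '.2 .12 0 0 0 0 0;.2 .12 0 0 0 0 0;.2 .08 0 0 0 0 0;.2 .04 0 0 0 0 0;.2 0 0 0 0 0 0;.2 0 0 0 0 0 0;.2 0 0 .08 0 0 0;.2 0 0 .08 0 0 0;.2 0 0 .04 0 0 0;.2 0 0 0 0 0 0;.2 0 0 0 0 0 0;.2 0 0 0 0 0 0'
```

```text
time_s: 24.6
tool_pos: [0.558, 0.1776, 0.1327]
eef_rot: [-3.141, -0.004, -0.0]
wrist_force: [0.8, -0.9, 0.3]
grip_width: 0.437
time_s: 25.6
tool_pos: [0.648, 0.1752, 0.0835]
eef_rot: [-3.141, -0.0, -0.002]
wrist_force: [0.5, -0.3, -0.6]
grip_width: 0.44
```

```bash
python3 -m pendant '.2 .002 0 .04 0 0 0;.2 0 0 .02 0 0 0;.2 0 0 .012 0 0 0;.2 0 0 .006 0 0 0;.2 0 0 0 0 0 0;.2 0 0 0 0 0 0;.2 0 0 0 0 0 0'; python3 -m pendant '.2 0 0 .004 0 0 0;.2 0 0 .004 0 0 0;.2 0 0 0 0 0 0;.2 0 0 0 0 0 0'
```

```text
time_s: 26.18
tool_pos: [0.6483, 0.175, 0.0629]
eef_rot: [-3.142, -0.0, -0.001]
wrist_force: [0.5, 0.6, 0.1]
grip_width: 0.439
time_s: 26.52
tool_pos: [0.6485, 0.175, 0.0617]
eef_rot: [-3.142, -0.0, -0.001]
wrist_force: [-2.2, -0.1, 5.9]
grip_width: 0.439
```

Contact felt again, so I release, rise and back away. Then I check with both cameras.

```bash
python3 -m pendant '.48 0 0 0 0 0 0;.56 0 0 0 0 0 0;.7 0 0 0 0 0 0;.8 0 0 0 0 0 0;.8 0 0 0 0 0 0;.8 0 0 -.06 0 0 0;.8 0 0 -.1 0 0 0;.8 0 0 -.14 0 0 0;.8 0 0 -.14 0 0 0;.8 0 0 -.05 0 0 0;.8 0 0 0 0 0 0'; python3 -m pendant '1 -.14 0 0 0 0 0;1 -.14 0 0 0 0 0;1 -.14 0 0 0 0 0;1 -.14 0 0 0 0 0;1 -.14 0 0 0 0 0;1 -.14 0 0 0 0 0;1 -.1 0 0 0 0 0;1 0 0 0 0 0 0;1 0 0 0 0 0 0'; python3 - <<'E'
from h import *
M=dict(a=(.6485,.175),b=(.6566,.0934),c=(.6623,.0018),d=(.666,-.0803),L=(.6695,-.162))
S=dict(a=(.048,.02),b=(.062,.024),c=(.076,.028),d=(.09,.032),L=(.104,.036))
ims=[]
for n in("scene","top"):
    im,d=ctrl.grab_frame(n); ims.append(im); P=cloud(n,d); P[d==0]=9
    for k,g in M.items():
        c,m,e,z=rimfit(P,np.array(g),*S[k],.049-.004*(k=="L")); print(n,k,"off mm",np.round((c-g)*1e3,1),m,z)
    for r in ctrl.cut_out(n,"salt_tub")[:1]:
        p=P[r["region"]]; x0,x1=np.percentile(p[:,:2],[1,99],axis=0); print("tub",np.median(p,axis=0),(x0+x1)/2)
cv2.imwrite("pics/end.png",np.vstack([ims[0][130:370,120:440],ims[1][90:300,150:470]]))
E
```

```text
time_s: 27.43
tool_pos: [0.651, 0.1754, 0.1893]
eef_rot: [-3.141, -0.0, -0.015]
wrist_force: [-0.0, -0.6, 0.5]
grip_width: 0.8
time_s: 28.18
tool_pos: [0.4116, 0.175, 0.1821]
eef_rot: [3.141, 0.001, -0.002]
wrist_force: [0.4, -0.2, -0.8]
grip_width: 0.999
scene a off mm [ 1.4 -0.2] 199 0.09619320313906693
scene b off mm [1.2 0.3] 211 0.10980883087567178
scene c off mm [ 1.  -0.1] 217 0.12382051526138932
scene d off mm [2.4 1. ] 219 0.13763643693442457
scene L off mm [ 0.7 -0.2] 225 0.14740532899505793
tub [0.64050429 0.26511143 0.0877402 ] [0.63473505 0.25499665]
top a off mm [ 0.2 -0.4] 117 0.09779405543482222
top b off mm [-0.1  0.1] 143 0.11208704300568462
top c off mm [-0.1 -0. ] 175 0.1258056217760205
top d off mm [1.1 1.3] 206 0.13984327335452623
top L off mm [-0.4  0.1] 252 0.14955308576170362
tub [0.63051237 0.25205726 0.08906444] [0.63272651 0.26869523]
```

View pics/end.png

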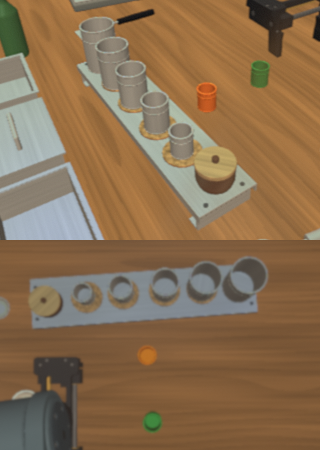

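```bash
python3 -c "
from cell import ctrl
print(ctrl.close_job())"
```

```text
the job is handed in; nothing more can be done
None
```

I set the four steel beakers on the mats in falling size, d, c, b, a from the largest beaker to the salt tub, and handed the job in about 28 s into the 102 s limit. The orange and green look-alikes were not touched.

- **Beakers:** in the last pictures, both cameras put every beaker within about 2.6 mm of its mat centre. Rim heights match beakers standing flat on their mats, and all look upright. The tool is clear of everything.
- **Largest beaker and salt tub:** the largest beaker measures within about 1 mm of where it stood. The tub's median position agrees within about 1 mm in both cameras.
- **Disagreements:** the two cameras differ by about 1.3 mm in x, within the stated calibration. My extent-midpoint estimate for the tub scattered by 12 to 16 mm between pictures. I put that down to stray edge pixels in the detected outline, since the medians agree and the picture shows the tub in its place.

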